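Offer a drill plate up to its fixture pins

ROBOT

A 7-joint arm with a two-finger parallel gripper is mounted at the origin on a cart in front of the work surface, level with it; the furniture and walls round the work are solid. World frame = base frame: x ahead of the robot, y to its left, z up, the work surface at z = 0. Lengths are in m, angles in degrees, forces in N, time in s.
With the tool pointing down it reaches from about 0.425 to 0.875 m from the base axis. Payload 4.7 kg.
Tool frame: the origin (TCP) lies midway between the tips of the shut fingers; the grasp point (between the pads) lies 19 mm behind it; z points along the fingers, y is the line along which they close (so a half turn about z gives the same grasp; the last joint's range is limited). The gripper opens to 87 mm and grips with 3 to 60 N. Pads are 19 mm wide; open, the fingers measure 117 mm over their backs; the gripper's body (75 mm by 190 mm) begins 51 mm behind the grasp point.
Start: joints at [76.782, 18.392, -4.016, 83.108, 1.295, 78.541, -3.26], TCP at [0.158, -0.631, 0.223] pointing down, gripper open.
Joint ranges: [-163.93, 163.93], [-17.29, 119.83], [-79.2, 71.16], [3.27, 140.29], [-89.18, 269.18], [5.43, 117.66], [-154.24, 154.24]. Speed limits (degrees/s): [147.25, 147.25, 180, 180, 180, 180, 180].

INTERFACE

Orientations are given as [roll, pitch, yaw] about the fixed x, y, z axes, in that order (R = Rz(yaw) Ry(pitch) Rx(roll)).
In Python, from cell import env gives the robot as it stands.
- The arm moves only by the tool step_arm, never from a script. Its argument "moves" is a list of rows, each an object with "dp": the shift along the tool's x, y, z in mm, a list of three; "dr": the turn, a rotation vector about the tool's x, y, z in rad, a list of three; "fingers": the closure, from 0 (fully open) to 1 (shut). In form: [{"dp": [dx, dy, dz], "dr": [ax, ay, az], "fingers": fingers}, ...]. A call has exactly 5 rows; each row shifts and turns the commanded pose from where the row before left it, along the tool's axes as they then stand; what a row does not reach is not made up. A row lasts 1/8 s, in which the tool goes at most 62.5 mm and 10.7 degrees, less where a joint would pass 70% of its speed; a pose out of reach is approached as far as the arm can. A call with a gripper value outside its range is refused whole. The fingers move at their own pace and stop on an object; "squeeze" is the grip in N (left out, the last holds). Time passes only in rows, so rows that do not move let the fingers close, or fill a call up. It gives the time, the measured TCP pose, the force, the opening and the grip force at its end, in the units of the state.
- env.get_obs(): the state, without advancing time (a new reading comes with each control period).
- env.read_camera(name): name is "side" or "top" or "wrist"; returns the picture (480x640x3 uint8, red, green, blue); there is no depth.
- env.camera_model(name): a dict with "fx", "fy", "cx", "cy" (pixels), "R" (3x3) and "t" (3): a world point X has camera coordinates R X + t. Camera axes: x right, y down, z forward; pixel columns grow to the right and rows downward; lengths in m; the calibration is good to about 2 mm. The wrist camera is an equidistant fisheye: a pixel r from the principal point sees the ray r / f radians off the axis. A picture is of the moment at which its call begins: read the wrist's pose just before it. camera_model takes no time and is no camera call; for the wrist camera it gives the pose at the moment of the call.
- env.sign_off(): hands the job in; it is judged then, once.
The state is a dict: "time_s": time; "qpos": joint angles; "joint_velocities": joint speeds; "effort": joint torques, N m; "tool_pos": TCP position; "tool_rot": TCP orientation; "force": force on the tool from outside, world axes, zero at the start; "wrist_torque": the same for the moment, N m; "grip_width": finger opening in m; "grasp_force": force on a finger pad.
Only numpy, scipy, OpenCV 4.12 (cv2) and the standard library are available. Lean on these libraries where they do the work, as an engineer would, in place of code of your own. Each camera call takes 0.05 s, during which the arm holds its last target. There are 200 camera calls.

TASK

Lift the drill plate (the top plate with the round bush) off its pile by the bush, leaving the packing plates where they lie, and carry it over the open parts box to the drilling fixture without touching the box or disturbing the other things. Stop with the plate level and hovering about 10 mm above the tips of the fixture's two pins, each pin under the middle of one of the plate's two end holes (either way round), never touching the fixture. Finish while holding it still there, so that I can guide it down: do not lower it or let go.

Things in the scene. Friction and masses are not known exactly. Their poses are not given: they have to be found in the camera images.
- drill_plate: Bright aluminium plate, 120 (its x) x 56 (its y) x 8 mm, with a steel bush standing on its middle: 32 mm diameter for the lowest 4 mm, then 28 mm diameter up to 42 mm above the plate's underside; a hole opens in its top. It weighs about 0.27 kg, centre of mass on the bush's axis. Grip it by the bush; it starts on top of the pile. Origin: centre of the underside; z up through the bush.
- hole_a (a point): Centre, at the plate's underside, of the 14 mm through hole 45 mm from the middle on the drill plate's -x side.
- hole_b (a point): The same for the 14 mm through hole on the drill plate's +x side.
- packing_high: Plain bright steel plate directly under the drill plate, 124 (x) x 60 (y) x 12 mm, loose, about 0.65 kg. Origin: centre of its underside.
- packing_low: Plain dark steel plate at the foot of the pile, 140 (x) x 70 (y) x 16 mm, loose, about 1.1 kg, on the bench. Origin: centre of its underside.
- fixture: Drilling fixture fixed to the bench: dark steel base 130 (its x) x 64 (its y) x 14 mm with two upright round-nosed pins 10 mm in diameter, 45 mm either side of the middle along its x, whose tips are 44 mm above the bench; a small brass valve cap sits in the middle, top 24 mm above the bench. Origin: centre of the underside, z up. The pile and the fixture may be on either side of the parts box.
- pin_a (a point): Tip of the fixture's pin on its -x side.
- pin_b (a point): Tip of the fixture's pin on its +x side.
- parts_box: Open white plastic box 162 (its x) x 192 (its y) x 62 mm high, with a few small parts in it, standing between the pile and the fixture with its long side roughly pointing away from the robot; loose, about 0.6 kg. Origin: centre of its underside.
- oil_bottle: Bystander: small oil bottle with a pointed red cap, 32 mm diameter, 102 mm high, standing on the bench behind the box. Origin: centre of its underside.
- screwdriver: Bystander: screwdriver with a red handle, 160 mm long (its y), 20 mm thick, lying on the bench left of and behind the work. Origin: underside, middle of its length.
- dent_barrel: Bystander: small brown steel barrel, 24 mm diameter, 26 mm high, standing on the bench behind the box. Origin: centre of its underside.
Mind the look-alikes: they are no part of the job. There is more than one size of the drill_plate; the job needs the larger.

How it is judged (in metres and radians):
On the way, in this order (a step that is already met when the one before it is completed fails the run):
1. the drill plate is lifted clear off the pile (z of drill_plate in the frame of packing_high above 0.04 m), for 0.1 s.
2. the drill plate's middle passes over the parts box, above its rim (x of drill_plate in the frame of parts_box between -0.08 and 0.08 m and y of drill_plate in the frame of parts_box between -0.095 and 0.095 m and z of drill_plate in the frame of parts_box above 0.064 m), for 0.05 s.
At the end, for the whole second after the job is handed in: The gripper holds the drill plate still, level within 0.1 rad, clear of the fixture: end holes 3 to 20 mm above the pin tips, each centred within 5 mm over its own pin (either way round). Packing plates within 15 mm, box 10 mm, bystanders 20 mm of their starts (((horizontal distance between hole_a and pin_a below 0.005 m and horizontal distance between hole_b and pin_b below 0.005 m) or (horizontal distance between hole_a and pin_b below 0.005 m and horizontal distance between hole_b and pin_a below 0.005 m)) and z of hole_a in the frame of fixture between 0.047 and 0.064 m and z of hole_b in the frame of fixture between 0.047 and 0.064 m and angle between drill_plate's own z axis and vertical below 0.1 rad and contact force between the fingers and drill_plate above 1 N and contact force between drill_plate and fixture below 0.1 N and linear speed of drill_plate below 0.02 m/s and angular speed of drill_plate below 0.2 rad/s and distance of each of packing_low, packing_high from where it was at the start of the episode below 0.015 m and distance of parts_box from where it was at the start of the episode below 0.01 m and distance of each of oil_bottle, screwdriver, dent_barrel from where it was at the start of the episode below 0.02 m); the arm keeps its last pose, push and grip.
It fails at once if the parts box is touched by the plate or the robot (contact force between parts_box and drill_plate above 0.5 N or contact force between parts_box and the fingers above 0.5 N or contact force between parts_box and the arm above 0.5 N).
It fails at once if the fixture is touched by the plate or the robot (contact force between fixture and drill_plate above 0.5 N or contact force between fixture and the fingers above 0.5 N or contact force between fixture and the arm above 0.5 N).
It fails at once if a packing plate is shifted more than 15 mm (distance of any of packing_low, packing_high from where it was at the start of the episode above 0.015 m).
It fails at once if a bystander is shifted more than 20 mm (distance of any of oil_bottle, screwdriver, dent_barrel from where it was at the start of the episode above 0.02 m).
It also fails if it takes over 43 s, if anything falls off the work surface, if the arm or the gripper's body presses on something with over 40 N, if the wrist force passes 120 N, or if a joint passes its speed limit or range.

## Working session

There is one attempt and no reset: what is moved stays moved. The work goes in short steps, Python scripts to look and compute and a tool call to move; the robot and the scene stay as the last step left them, time stands still between calls to the robot, and variables do not carry over. Pictures are saved under pics/ and viewed, at most 10 in all, crops included, and the job is handed in when it is done.

Besides the shell and the picture viewer there is one more tool, called after "Request:" as name([rows], argument=value, ...), one row to a line, values as JSON. step_arm: Moves the arm, as the interface text tells. Its arguments: {"type":"object","properties":{"moves":{"type":"array","items":{"type":"object","properties":{"dp":{"type":"array","items":{"type":"number"}},"dr":{"type":"array","items":{"type":"number"}},"fingers":{"type":"number"}}}},"squeeze":{"type":"number"}},"required":["moves"]}

```bash
mkdir -p pics; ls; python3 - <<'E'
from cell import env
import cv2
o=env.get_obs();print({k:o[k] for k in('time_s','tool_pos','tool_rot','grip_width')})
for n in('top','side','wrist'):
    m=env.camera_model(n);print(n,m)
    cv2.imwrite(f'pics/{n}0.png',env.read_camera(n)[:,:,::-1])
E
```

```text
pics
{'time_s': 0.0, 'tool_pos': array([ 0.1573181 , -0.63011424,  0.22146044]), 'tool_rot': array([-1.79892260e+02,  4.60705814e-03,  1.40236839e+01]), 'grip_width': 0.08698277358476222}
top {'fx': 487.94400403349016, 'fy': 487.94400403349016, 'cx': 319.54896506132815, 'cy': 243.51494204046875, 'R': array([[ 0.02353586, -0.99951635,  0.02032561],
       [-0.9954217 , -0.02531371, -0.09216752],
       [ 0.09263746, -0.01806332, -0.99553605]]), 't': array([-0.0684602 ,  0.55371176,  0.87852201])}
side {'fx': 562.2541130330859, 'fy': 562.2541130330859, 'cx': 315.22408288553504, 'cy': 236.5900767757418, 'R': array([[ 0.96120898, -0.27543659,  0.01455953],
       [-0.16394908, -0.61299842, -0.77288656],
       [ 0.22180621,  0.74051848, -0.63437716]]), 't': array([-0.52690371,  0.09283265,  1.02905957])}
wrist {'fx': 371.64829954431775, 'fy': 371.64829954431775, 'cx': 314.1801916097481, 'cy': 237.2899550918488, 'R': array([[ 2.42827565e-01, -9.70069286e-01, -5.95701557e-04],
       [-9.35123936e-01, -2.34243302e-01,  2.65844502e-01],
       [-2.58027125e-01, -6.39973182e-02, -9.64015739e-01]]), 't': array([-0.65088395, -0.03279951,  0.39093562])}
```

View pics/top0.png

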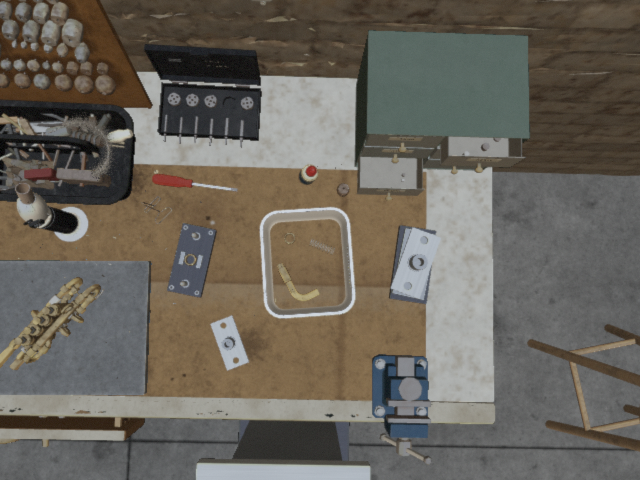

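View pics/side0.png

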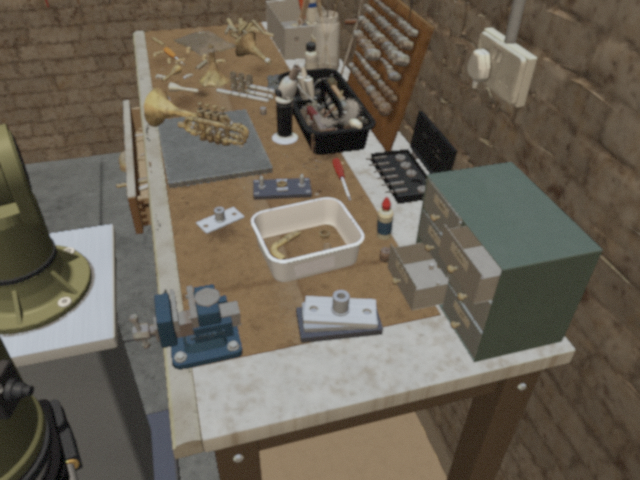

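The top view shows the pile at about (415,263), the box at (308,262), the fixture at (191,260) and the smaller decoy plate at (229,342). There is a vise at (400,390) and an open drawer at (390,175). In the side view the pile is at (340,312) and the fixture at (283,188). The next picture enlarges the pile and the fixture from both views.

```bash
python3 - <<'E'
import cv2,numpy as np
t=cv2.imread('pics/top0.png');s=cv2.imread('pics/side0.png')
def c(im,x,y,w=80,h=60,k=5):
    return cv2.resize(im[y:y+h,x:x+w],(400,300),interpolation=cv2.INTER_CUBIC)
# top crops 5x: pile x375..455? 
a=cv2.resize(t[220:310,370:460],(390,390),interpolation=cv2.INTER_CUBIC)
b=cv2.resize(t[215:305,147:237],(390,390),interpolation=cv2.INTER_CUBIC)
d=cv2.resize(s[285:340,290:390],(390,205),interpolation=cv2.INTER_CUBIC)
e=cv2.resize(s[165:205,245:323],(390,200),interpolation=cv2.INTER_CUBIC)[:,:390]
e=cv2.copyMakeBorder(e,0,5,0,0,cv2.BORDER_CONSTANT)
cv2.imwrite('pics/crop1.png',np.vstack([np.hstack([a,b]),np.hstack([d,e])]))
E
```

```text
(no output)
```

View pics/crop1.png

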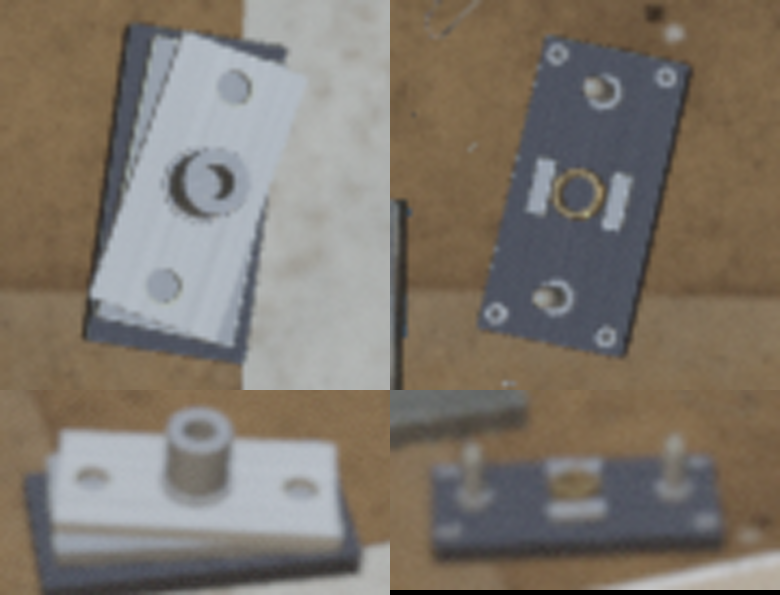

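The crops show the pile's plate holes (top crop 235,87 and 164,286), the bush top (215,181), the pin tips (about 592,89 and 541,296), and the side-view pin tips (472,447 and 675,437). I'll turn these into positions.

```bash
cat > h.py <<'E'
from cell import env
import cv2,numpy as np
def ray(m,p,fish=False):
    x=(p[0]-m['cx'])/m['fx'];y=(p[1]-m['cy'])/m['fy']
    if fish:
        r=np.hypot(x,y);d=np.array([x/r*np.sin(r),y/r*np.sin(r),np.cos(r)])
    else: d=np.array([x,y,1.])
    R=np.array(m['R']);t=np.array(m['t'])
    return -R.T@t,R.T@d/np.linalg.norm(d)
def onz(m,p,z,fish=False):
    o,d=ray(m,p,fish);return o+d*(z-o[2])/d[2]
def tri(a,b):
    A=np.zeros((3,3));B=np.zeros(3)
    for o,d in(a,b):
        P=np.eye(3)-np.outer(d,d);A+=P;B+=P@o
    return np.linalg.solve(A,B)
def proj(m,X):
    c=np.array(m['R'])@X+m['t'];return c[:2]/c[2]*m['fx']+[m['cx'],m['cy']]
def projf(m,X):
    c=np.array(m['R'])@X+m['t'];th=np.arctan2(np.hypot(c[0],c[1]),c[2]);u=c[:2]/np.hypot(c[0],c[1])
    return u*th*m['fx']+[m['cx'],m['cy']]
E
python3 - <<'E'
from h import *
np.set_printoptions(precision=4,suppress=True)
T=env.camera_model('top');S=env.camera_model('side')
k=90/390
ct=lambda x,y,x0,y0:((x+.5)*k-.5+x0,(y+.5)*k-.5+y0)
H1=onz(T,ct(235,87,370,220),.036);H2=onz(T,ct(164,286,370,220),.036);B=onz(T,ct(215,181,370,220),.070)
print('plate',H1,H2,np.linalg.norm(H1-H2),(H1+H2)/2,B)
a=np.degrees(np.arctan2(*(H1-H2)[1::-1]));print('yaw',a)
sb=(290+198/3.9-.3,285+(430-390)/3.73-.3)
print('bush tri',tri(ray(T,ct(215,181,370,220)),ray(S,sb)))
sh=[(290+93/3.9,285+(477-390)/3.73),(290+300/3.9,285+(488-390)/3.73)]
print([onz(S,p,.036) for p in sh])
P1=onz(T,ct(202,89,147,215),.043);P2=onz(T,ct(151,296,147,215),.043)
print('pins',P1,P2,np.linalg.norm(P1-P2),(P1+P2)/2,np.degrees(np.arctan2(*(P1-P2)[1::-1])))
q=[(245+82/5-.4,165+57/5),(245+285/5-.4,165+47/5)]
print([onz(S,p,.043) for p in q])
C=[onz(T,ct(*p,147,215),.014) for p in((154,36),(301,65),(235,356),(88,326))]
print('fixcorners',np.mean(C,0),C, np.degrees(np.arctan2(*(C[0]-C[3])[1::-1])))
for n,z,ps in(('box',.062,[(262,212),(347,208),(355,312),(268,317)]),):
    print(n,[onz(T,p,z) for p in ps])
for n,p,z in(('bottle',(310,170),.1),('vise',(373,356),.05),('viseTop',(405,390),.1),('drawer',(360,190),.06),('drawer2',(421,190),.06),('decoy',(229,342),.03)):print(n,onz(T,p,z))
E
```

```text
plate [ 0.5663 -0.2468  0.036 ] [ 0.4812 -0.2171  0.036 ] 0.0901288767399173 [ 0.5237 -0.2319  0.036 ] [ 0.524  -0.2308  0.07  ]
yaw -19.26457452556278
bush tri [ 0.5242 -0.2316  0.0665]
[array([ 0.482 , -0.2205,  0.036 ]), array([ 0.5664, -0.2505,  0.036 ])]
pins [0.5631 0.1748 0.043 ] [0.4763 0.1917 0.043 ] 0.08840426084273534 [0.5197 0.1833 0.043 ] -11.050128387376816
[array([0.4762, 0.1875, 0.043 ]), array([0.5653, 0.1725, 0.043 ])]
fixcorners [0.5203 0.1827 0.014 ] [array([0.5886, 0.2035, 0.014 ]), array([0.5776, 0.1396, 0.014 ]), array([0.4518, 0.1623, 0.014 ]), array([0.4631, 0.2254, 0.014 ])] -9.881669435454596
box [array([0.6058, 0.0499, 0.062 ]), array([ 0.6172, -0.102 ,  0.062 ]), array([ 0.4324, -0.1195,  0.062 ]), array([0.4203, 0.033 , 0.062 ])]
bottle [ 0.6753 -0.0341  0.1   ]
vise [ 0.3553 -0.1538  0.05  ]
viseTop [ 0.3075 -0.2013  0.1   ]
drawer [ 0.651 -0.125  0.06 ]
drawer2 [ 0.6541 -0.2357  0.06  ]
decoy [0.3721 0.1045 0.03  ]
```

View pics/wrist0.png

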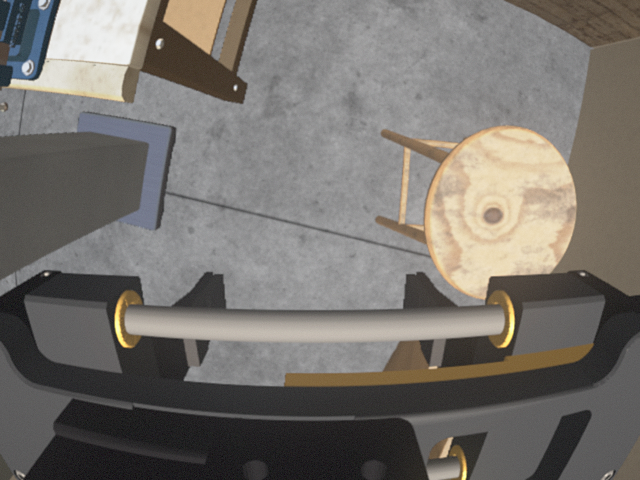

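The plate sits at about (0.524, -0.232) with yaw -19.3°, and the fixture at about (0.520, 0.183) with yaw near -10°. Next I move over the pile.

Request:
step_arm([
  {"dp": [45, -30, 0], "dr": [0, 0, 0], "fingers": 0},
  {"dp": [45, -30, 0], "dr": [0, 0, 0], "fingers": 0},
  {"dp": [45, -30, 0], "dr": [0, 0, 0], "fingers": 0},
  {"dp": [45, -30, 0], "dr": [0, 0, 0], "fingers": 0},
  {"dp": [45, -30, 0], "dr": [0, 0, 0], "fingers": 0},
])

```text
time_s: 0.78
tool_pos: [0.3403, -0.429, 0.2224]
tool_rot: [180.0, 0.0, 14.0]
force: [0.4, 0.2, -1.1]
grip_width: 0.0869
grasp_force: 0.0
```

Request:
step_arm([
  {"dp": [45, -30, 0], "dr": [0, 0, 0], "fingers": 0},
  {"dp": [45, -30, 0], "dr": [0, 0, 0], "fingers": 0},
  {"dp": [45, -30, 0], "dr": [0, 0, 0], "fingers": 0},
  {"dp": [45, -30, 0], "dr": [0, 0, 0], "fingers": 0},
  {"dp": [45, -30, 0], "dr": [0, 0, 0], "fingers": 0},
])

```text
time_s: 1.4
tool_pos: [0.5222, -0.2292, 0.2224]
tool_rot: [180.0, 0.0, 14.0]
force: [1.0, -0.5, 0.0]
grip_width: 0.087
grasp_force: 0.0
```

Request:
step_arm([
  {"dp": [0, 0, 0], "dr": [0, 0, 0.15], "fingers": 0},
  {"dp": [0, 0, 0], "dr": [0, 0, 0.15], "fingers": 0},
  {"dp": [0, 0, 0], "dr": [0, 0, 0.15], "fingers": 0},
  {"dp": [0, 0, 0], "dr": [0, 0, 0.13], "fingers": 0},
  {"dp": [0, 0, 0], "dr": [0, 0, 0], "fingers": 0},
])

```text
time_s: 2.02
tool_pos: [0.5212, -0.2304, 0.2223]
tool_rot: [180.0, 0.0, -19.1]
force: [-0.4, 0.1, 0.1]
grip_width: 0.0869
grasp_force: 0.0
```

```bash
python3 - <<'E'
from h import *
m=env.camera_model('wrist');im=env.read_camera('wrist')[:,:,::-1]
o=env.get_obs();print(o['time_s'],o['tool_pos'],o['tool_rot'],o['qpos'])
for n,X in(('bush',(.524,-.231,.07)),('h1',(.5663,-.2468,.036)),('h2',(.4812,-.2171,.036))):print(n,projf(m,np.array(X)))
cv2.imwrite('pics/w1.png',im)
E
```

```text
2.075 [ 0.52121895 -0.23043892  0.2223069 ] [ 1.79993868e+02  2.81277222e-02 -1.90589310e+01] [ 41.60652018   9.98262501 -22.95478996  94.17850524   3.9902401
  76.67468815 -91.01795591]
bush [312.08948389 219.08804324]
h1 [313.3631278  164.35438599]
h2 [313.18115811 255.95553435]
```

View pics/w1.png

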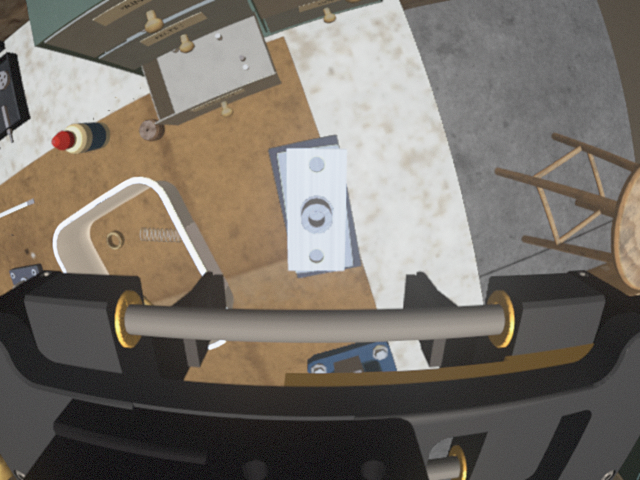

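The wrist view shows the plate's holes near (317,164) and (316,256), and the bush top near (316,213). I'll measure these by ellipse or centroid.

```bash
python3 - <<'E'
from h import *
im=cv2.imread('pics/w1.png');m=env.camera_model('wrist')
c=cv2.resize(im[135:285,265:365],None,fx=4,fy=4,interpolation=cv2.INTER_CUBIC);cv2.imwrite('pics/w1c.png',c)
g=cv2.cvtColor(im,cv2.COLOR_BGR2GRAY)
def blob(u,v,r):
    w=g[v-r:v+r+1,u-r:u+r+1].astype(float);th=(w.max()+w.min())/2
    ys,xs=np.nonzero(w<np.percentile(w,90)-12);return xs.mean()+u-r,ys.mean()+v-r,len(xs)
for u,v in((317,164),(316,256)):
    b=blob(u,v,11);print(b,onz(m,b[:2],.036,True))
for p in((316,213),(317,212),(316,211)):print(p,onz(m,p,.07,True))
E
```

```text
(np.float64(316.4714285714286), np.float64(164.46190476190475), 210) [ 0.56532929 -0.24945063  0.036     ]
(np.float64(315.85792349726773), np.float64(256.07650273224044), 183) [ 0.48024637 -0.2195837   0.036     ]
(316, 213) [ 0.52805654 -0.23594953  0.07      ]
(317, 212) [ 0.5286115 -0.2370569  0.07     ]
(316, 211) [ 0.52973082 -0.2365251   0.07      ]
```

View pics/w1c.png

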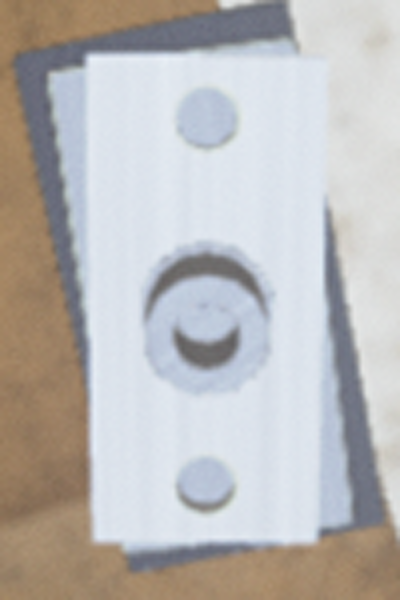

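The bush top is centred at about (317,218) in the wrist picture, which puts the plate near (0.523, -0.2345). I descend in two stages.

Request:
step_arm([
  {"dp": [3, 3, 25], "dr": [0, 0, 0], "fingers": 0},
  {"dp": [0, 0, 35], "dr": [0, 0, 0], "fingers": 0},
  {"dp": [0, 0, 35], "dr": [0, 0, 0], "fingers": 0},
  {"dp": [0, 0, 25], "dr": [0, 0, 0], "fingers": 0},
  {"dp": [0, 0, 10], "dr": [0, 0, 0], "fingers": 0},
])

```text
time_s: 2.7
tool_pos: [0.5221, -0.2339, 0.0908]
tool_rot: [-180.0, 0.2, -19.1]
force: [0.1, -0.1, -0.2]
grip_width: 0.0867
grasp_force: 0.0
```

Request:
step_arm([
  {"dp": [0, 0, 20], "dr": [0, 0, 0], "fingers": 0},
  {"dp": [0, 0, 15], "dr": [0, 0, 0], "fingers": 0},
  {"dp": [0, 0, 9], "dr": [0, 0, 0], "fingers": 0},
  {"dp": [0, 0, 3], "dr": [0, 0, 0], "fingers": 0},
  {"dp": [0, 0, 0], "dr": [0, 0, 0], "fingers": 0},
])

```text
time_s: 3.32
tool_pos: [0.5235, -0.2344, 0.0458]
tool_rot: [180.0, -0.0, -19.2]
force: [0.4, 0.5, 0.2]
grip_width: 0.0869
grasp_force: 0.0
```

```bash
python3 - <<'E'
from h import *
cv2.imwrite('pics/w2.png',env.read_camera('wrist')[:,:,::-1])
o=env.get_obs();print(o['time_s'],o['tool_pos'],o['tool_rot'],o['force'])
E
```

```text
3.375 [ 0.52363796 -0.23452534  0.04605629] [ 1.79989384e+02 -5.09224483e-02 -1.91994220e+01] [-0.21667499  0.45961644 -0.22775297]
```

View pics/w2.png

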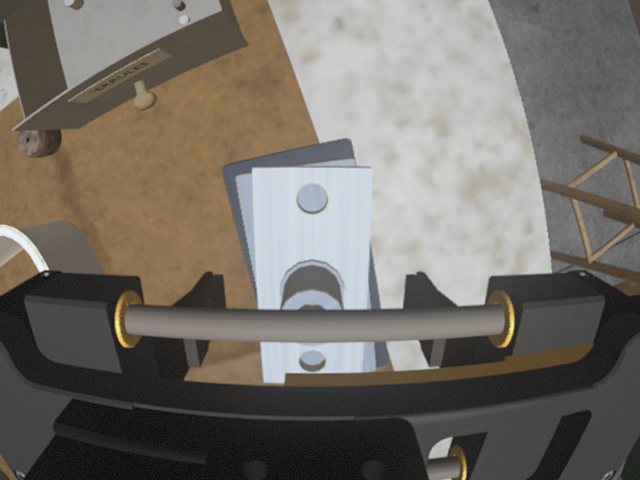

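The bush sits midway between the fingers (x about 313 px against 314), so I close on it.

Request:
step_arm([
  {"dp": [0, 0, 3], "dr": [0, 0, 0], "fingers": 0.3},
  {"dp": [0, 0, 0], "dr": [0, 0, 0], "fingers": 1},
  {"dp": [0, 0, 0], "dr": [0, 0, 0], "fingers": 1},
  {"dp": [0, 0, 0], "dr": [0, 0, 0], "fingers": 1},
  {"dp": [0, 0, 0], "dr": [0, 0, 0], "fingers": 1},
], squeeze=40)

```text
time_s: 4.0
tool_pos: [0.5233, -0.2344, 0.0426]
tool_rot: [180.0, -0.0, -19.2]
force: [-0.2, -0.7, -0.5]
grip_width: 0.0448
grasp_force: 0.0
```

Request:
step_arm([
  {"dp": [0, 0, 0], "dr": [0, 0, 0], "fingers": 1},
  {"dp": [0, 0, 0], "dr": [0, 0, 0], "fingers": 1},
  {"dp": [0, 0, 0], "dr": [0, 0, 0], "fingers": 1},
  {"dp": [0, 0, 0], "dr": [0, 0, 0], "fingers": 1},
  {"dp": [0, 0, 0], "dr": [0, 0, 0], "fingers": 1},
])

```text
time_s: 4.62
tool_pos: [0.5233, -0.2342, 0.0425]
tool_rot: [-180.0, 0.0, -19.2]
force: [0.2, -0.4, 0.8]
grip_width: 0.0261
grasp_force: 40.0
```

The grip is firm, so I lift the plate.

Request:
step_arm([
  {"dp": [0, 0, -3], "dr": [0, 0, 0], "fingers": 1},
  {"dp": [0, 0, -6], "dr": [0, 0, 0], "fingers": 1},
  {"dp": [0, 0, -12], "dr": [0, 0, 0], "fingers": 1},
  {"dp": [0, 0, -18], "dr": [0, 0, 0], "fingers": 1},
  {"dp": [0, 0, -20], "dr": [0, 0, 0], "fingers": 1},
])

```text
time_s: 5.25
tool_pos: [0.5235, -0.2345, 0.1032]
tool_rot: [180.0, -0.0, -19.2]
force: [1.1, -0.0, -3.2]
grip_width: 0.0263
grasp_force: 40.0
```

Request:
step_arm([
  {"dp": [0, 0, -20], "dr": [0, 0, 0], "fingers": 1},
  {"dp": [0, 0, -20], "dr": [0, 0, 0], "fingers": 1},
  {"dp": [0, 0, -15], "dr": [0, 0, 0], "fingers": 1},
  {"dp": [0, 0, -8], "dr": [0, 0, 0], "fingers": 1},
  {"dp": [0, 0, 0], "dr": [0, 0, 0], "fingers": 1},
])

```text
time_s: 5.88
tool_pos: [0.5235, -0.2345, 0.1651]
tool_rot: [180.0, -0.1, -19.2]
force: [0.4, 0.3, -2.5]
grip_width: 0.0262
grasp_force: 40.0
```

```bash
python3 - <<'E'
from h import *
w=env.read_camera('wrist')[:,:,::-1];t=env.read_camera('top')[:,:,::-1];s=env.read_camera('side')[:,:,::-1]
o=env.get_obs();print(o['time_s'],o['tool_pos'],o['tool_rot'],o['force'],o['grip_width'],o['grasp_force'])
cv2.imwrite('pics/w3.png',w);cv2.imwrite('pics/t3.png',t);cv2.imwrite('pics/s3.png',s)
a=cv2.resize(w[120:390,150:480],(440,360),interpolation=cv2.INTER_CUBIC)
b=cv2.resize(s[200:380,260:440],(360,360),interpolation=cv2.INTER_CUBIC)
cv2.imwrite('pics/c3.png',np.hstack([a,b]))
E
```

```text
6.025 [ 0.52269133 -0.23416768  0.16366447] [-1.79993104e+02  8.90785404e-02 -1.92055677e+01] [ 0.73681953  0.79675598 -2.35514146] 0.02673988413228082 39.99997481572791
```

View pics/c3.png

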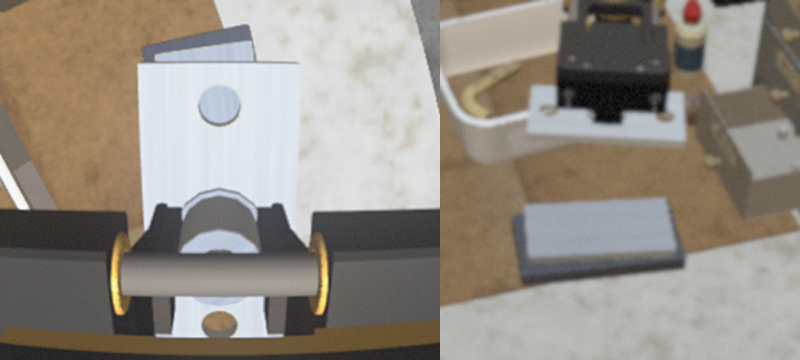

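The plate is held level and the packing plates have not moved. I carry it over the box and stop where the wrist camera can see the fixture's pins.

Request:
step_arm([
  {"dp": [-5, -10, 0], "dr": [0, 0, 0], "fingers": 1},
  {"dp": [-10, -20, 0], "dr": [0, 0, 0], "fingers": 1},
  {"dp": [-15, -30, 0], "dr": [0, 0, 0], "fingers": 1},
  {"dp": [-15, -30, 0], "dr": [0, 0, 0], "fingers": 1},
  {"dp": [-15, -30, 0], "dr": [0, 0, 0], "fingers": 1},
])

```text
time_s: 6.65
tool_pos: [0.5054, -0.0981, 0.1644]
tool_rot: [-180.0, 0.0, -19.1]
force: [0.8, 0.7, -1.6]
grip_width: 0.0267
grasp_force: 40.0
```

Request:
step_arm([
  {"dp": [-15, -30, 0], "dr": [0, 0, 0], "fingers": 1},
  {"dp": [-15, -30, 0], "dr": [0, 0, 0], "fingers": 1},
  {"dp": [-15, -30, 0], "dr": [0, 0, 0], "fingers": 1},
  {"dp": [-15, -30, 0], "dr": [0, 0, 0], "fingers": 1},
  {"dp": [-10, -20, 0], "dr": [0, 0, 0], "fingers": 1},
])

```text
time_s: 7.28
tool_pos: [0.4845, 0.0576, 0.1645]
tool_rot: [180.0, 0.0, -19.0]
force: [-0.6, -0.3, -1.5]
grip_width: 0.0265
grasp_force: 40.0
```

Request:
step_arm([
  {"dp": [-4, -6, 0], "dr": [0, 0, 0], "fingers": 1},
  {"dp": [0, 0, 0], "dr": [0, 0, -0.05], "fingers": 1},
  {"dp": [0, 0, 0], "dr": [0, 0, -0.1], "fingers": 1},
  {"dp": [0, 0, 0], "dr": [0, 0, 0], "fingers": 1},
  {"dp": [0, 0, 0], "dr": [0, 0, 0], "fingers": 1},
])

```text
time_s: 7.9
tool_pos: [0.484, 0.0607, 0.1644]
tool_rot: [180.0, 0.0, -10.7]
force: [-0.6, 0.0, -2.3]
grip_width: 0.0266
grasp_force: 40.0
```

```bash
python3 - <<'E'
from h import *
import pickle
o=env.get_obs();m=env.camera_model('wrist');w=env.read_camera('wrist')[:,:,::-1]
print(o['time_s'],o['tool_pos'],o['tool_rot'],o['grip_width'],o['grasp_force'])
pickle.dump((o,m,w),open('w4.pkl','wb'))
for X in((.5645,.174,.044),(.4763,.190,.044)):print(projf(m,np.array(X)))
cv2.imwrite('pics/w4.png',w)
E
```

```text
7.9 [0.48398428 0.06069959 0.1644343 ] [ 1.79980277e+02  7.66222918e-03 -1.07246122e+01] 0.026592404359806355 39.999788628556416
[155.99961767 162.11044615]
[166.16612434 267.17687174]
```

View pics/w4.png

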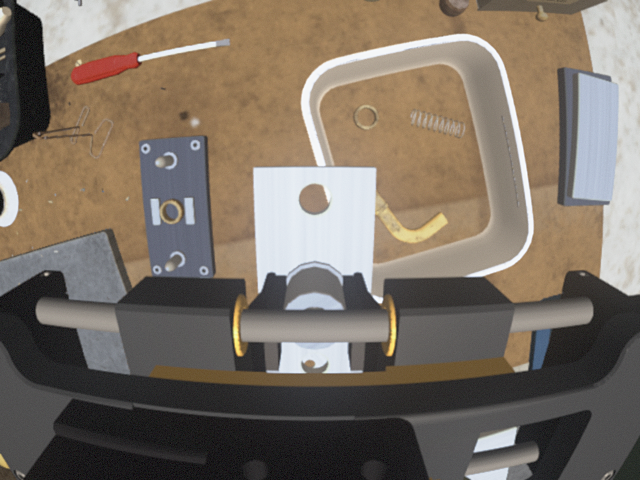

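The pins show at about (160,161) and (170,265), and the plate's holes at about (315,198) and (314,363). I'll print small grey patches to get sub-pixel centres.

```bash
python3 - <<'E'
from h import *
import pickle
o,m,w=pickle.load(open('w4.pkl','rb'));g=cv2.cvtColor(np.ascontiguousarray(w),cv2.COLOR_BGR2GRAY)
for u,v in((151,151),(159,253)):
    print('x from',u,'y from',v)
    for r in g[v:v+20,u:u+27]:print(' '.join('%3d'%x for x in r))
print('front hole y182.. x296'); 
for r in g[180:218:2,294:336:2]:print(' '.join('%3d'%x for x in r))
print('rear x298 y352')
for r in g[352:376,294:334:2]:print(' '.join('%3d'%x for x in r))
E
```

```text
x from 151 y from 151
105 105 105 100 101 102 107 108 105 103 104 106 105 101 102 107 118 124 120 109 106 103 105 101 103 102 100
104 108 101 106 103 103 103 103 105 103 109 105 101 104 127 147 165 183 177 153 148 140 118 101  96 100 101
106 103 104 105 104 104 108 106 107 101 102 105 111 139 171 189 201 202 206 203 201 193 156 116 104 101 106
101 105 104 104 103 105 106 104 109 101 102 107 130 163 190 197 196 189 191 199 207 210 196 157 117  99  99
108 107 104 106 101 108 104 107 107 101 101 106 126 148 155 150 143 131 130 143 172 196 203 191 153 106  94
107 104 102 103 100 102 104 103 110 111 106 107 113 114 108 103  97  93  90  96 118 156 190 201 183 130  95
105 105 105 103 103 101 108 122 126 127 124 121 109 101  97  94  90  91  94  87  90 117 166 200 197 150 107
103 104 101  99 101 114 130 149 153 152 146 133 124 109 102  97  98  95  98  91  90  97 145 192 203 173 120
102 104 104 101 111 137 158 169 170 165 158 147 134 121 107  99  99  97 100  96  92  94 125 177 206 179 124
105 107 100 102 130 168 184 187 184 175 167 155 145 127 112 103 101 101  97  96  97  95 119 171 202 174 12
[... 6117 characters left out ...]
 107 111 115 119 131 195 197 180 139 111 105 135 224 228 226
231 228 231 229 170 103 109 112 114 124 148 136 124 115 111 105 163 227 228 227
229 229 230 231 207 107 110 115 112 115 113 112 113 112 108 107 185 228 226 226
231 231 232 232 226 134 108 116 113 115 117 112 114 112 106 128 215 227 228 225
234 233 234 235 231 182 120 113 116 113 114 115 115 113 121 185 230 231 232 230
230 229 229 232 228 211 142 111 114 110 116 112 111 106 157 216 227 225 226 224
142 138 141 140 141 140 109  95 104  99  99 101 101 100 119 142 140 138 141 139
 89  88  87  88  87  93  91  97  94  95  94  93  99  97  90  93  88  92  85  90
 93  92  95  93  95  92  94  95  96  92  97  93  97  96  95  90  96  96  93  90
```

```bash
python3 - <<'E'
from h import *
import pickle
from scipy.spatial.transform import Rotation as R
np.set_printoptions(precision=4,suppress=True)
o,m,w=pickle.load(open('w4.pkl','rb'))
p=o['tool_pos'];Rt=R.from_euler('xyz',o['tool_rot'],degrees=True).as_matrix()
zt=p[2]+.0145-.0+(-.029)+.008  # plate underside = TCP-0.0145, top +8mm
zt=p[2]-.0145+.008
for u in((314,199),(315.3,364.5),(314,198.5)):
    X=onz(m,u,zt,True);print('hole',X,'tool',Rt.T@(X-p)*1000)
P=[onz(m,u,.039,True) for u in((159.8,162),(169.4,266.2))]
print('pins',P,np.linalg.norm(P[0]-P[1]),'mid',np.mean(P,0),np.degrees(np.arctan2(*(P[0]-P[1])[1::-1])))
E
```

```text
hole [0.5278 0.0511 0.1579] tool [44.7893  1.265   6.4944]
hole [0.4385 0.0673 0.1579] tool [-45.9219   2.0033   6.5068]
hole [0.528  0.0511 0.1579] tool [45.0246  1.265   6.4944]
pins [array([0.5639, 0.1728, 0.039 ]), array([0.4753, 0.1891, 0.039 ])] 0.09013956881431899 mid [0.5196 0.181  0.039 ] -10.433395483005185
```

The pins come out 90.1 mm apart at yaw -10.4°, and the plate's yaw is -10.3°. By the wrist camera's relative measure, the tool has to go to about (0.5205, 0.1825).

Request:
step_arm([
  {"dp": [1, -12, 0], "dr": [0, 0, 0], "fingers": 1},
  {"dp": [3, -25, 0], "dr": [0, 0, 0], "fingers": 1},
  {"dp": [3, -30, 0], "dr": [0, 0, 0], "fingers": 1},
  {"dp": [3, -30, 0], "dr": [0, 0, 0], "fingers": 1},
  {"dp": [2, -20, 0], "dr": [0, 0, 0], "fingers": 1},
])

```text
time_s: 8.57
tool_pos: [0.5176, 0.1765, 0.1646]
tool_rot: [-179.9, 0.0, -10.5]
force: [0.3, -0.3, -1.1]
grip_width: 0.0265
grasp_force: 40.0
```

Request:
step_arm([
  {"dp": [1, -9, 0], "dr": [0, 0, 0], "fingers": 1},
  {"dp": [0, 0, 10], "dr": [0, 0, 0], "fingers": 1},
  {"dp": [0, 0, 20], "dr": [0, 0, 0], "fingers": 1},
  {"dp": [0, 0, 20], "dr": [0, 0, 0], "fingers": 1},
  {"dp": [0, 0, 10], "dr": [0, 0, 0], "fingers": 1},
])

```text
time_s: 9.2
tool_pos: [0.5189, 0.1812, 0.1021]
tool_rot: [179.9, 0.2, -10.7]
force: [0.1, 0.1, -1.9]
grip_width: 0.0266
grasp_force: 40.0
```

Request:
step_arm([
  {"dp": [0, 0, 5], "dr": [0, 0, 0], "fingers": 1},
  {"dp": [0, 0, 0], "dr": [0, 0, 0], "fingers": 1},
  {"dp": [0, 0, 0], "dr": [0, 0, 0], "fingers": 1},
  {"dp": [0, 0, 0], "dr": [0, 0, 0], "fingers": 1},
  {"dp": [0, 0, 0], "dr": [0, 0, 0], "fingers": 1},
])

```text
time_s: 9.82
tool_pos: [0.5204, 0.1824, 0.0999]
tool_rot: [-180.0, -0.0, -10.6]
force: [-0.0, -0.0, -2.2]
grip_width: 0.0261
grasp_force: 40.0
```

```bash
python3 - <<'E'
from h import *
o=env.get_obs();print(o['time_s'],o['tool_pos'],o['tool_rot'],o['force'],o['grasp_force'])
E
```

```text
9.825 [0.52040163 0.18242585 0.09986613] [-1.79996217e+02 -3.88503760e-02 -1.06108906e+01] [-0.02058804 -0.0032319  -2.1706117 ] 39.99997223087121
```

On target, so I lower the plate to the hover height.

Request:
step_arm([
  {"dp": [0, 0, 8], "dr": [0, 0, 0], "fingers": 1},
  {"dp": [0, 0, 10], "dr": [0, 0, 0], "fingers": 1},
  {"dp": [0, 0, 7], "dr": [0, 0, 0], "fingers": 1},
  {"dp": [0, 0, 4], "dr": [0, 0, 0], "fingers": 1},
  {"dp": [0, 0, 1], "dr": [0, 0, 0], "fingers": 1},
])

```text
time_s: 10.45
tool_pos: [0.52, 0.1823, 0.0691]
tool_rot: [180.0, 0.0, -10.6]
force: [0.0, -0.6, -1.7]
grip_width: 0.0265
grasp_force: 40.0
```

Request:
step_arm([
  {"dp": [0, 0, 0], "dr": [0, 0, 0], "fingers": 1},
  {"dp": [0, 0, 0], "dr": [0, 0, 0], "fingers": 1},
  {"dp": [0, 0, 0], "dr": [0, 0, 0], "fingers": 1},
  {"dp": [0, 0, 0], "dr": [0, 0, 0], "fingers": 1},
  {"dp": [0, 0, 0], "dr": [0, 0, 0], "fingers": 1},
])

```text
time_s: 11.08
tool_pos: [0.5202, 0.1824, 0.0696]
tool_rot: [180.0, -0.0, -10.6]
force: [0.0, 0.1, -2.2]
grip_width: 0.0263
grasp_force: 40.0
```

```bash
python3 - <<'E'
from h import *
o=env.get_obs();m=env.camera_model('wrist');w=env.read_camera('wrist')[:,:,::-1];t=env.read_camera('top')[:,:,::-1];s=env.read_camera('side')[:,:,::-1]
print(o['time_s'],o['tool_pos'],o['tool_rot'],o['force'],o['grasp_force'])
for X in((.5639,.1743,.044),(.4753,.1906,.044)):print(projf(m,np.array(X)))
import pickle;pickle.dump((o,m,w),open('w5.pkl','wb'));cv2.imwrite('pics/t5.png',t)
k=dict(interpolation=cv2.INTER_CUBIC)
a=cv2.resize(w[165:235,280:350],(280,280),**k);b=cv2.resize(w[330:380,280:350],(280,280),**k)
c=cv2.resize(t[205:305,140:240],(260,280),**k);d=cv2.resize(s[140:220,230:340],(540,280),**k)
cv2.imwrite('pics/c5.png',np.vstack([np.hstack([a,b,c[:,:240]]),np.hstack([d,np.zeros((280,260,3),np.uint8)])]))
E
```

```text
11.075 [0.52019376 0.18235191 0.06955904] [ 1.79995933e+02 -5.30482387e-03 -1.06135289e+01] [ 0.03075217  0.14733496 -2.22482673] 39.999922578790574
[311.27092584 193.5401641 ]
[312.08609245 345.93191633]
```

View pics/c5.png

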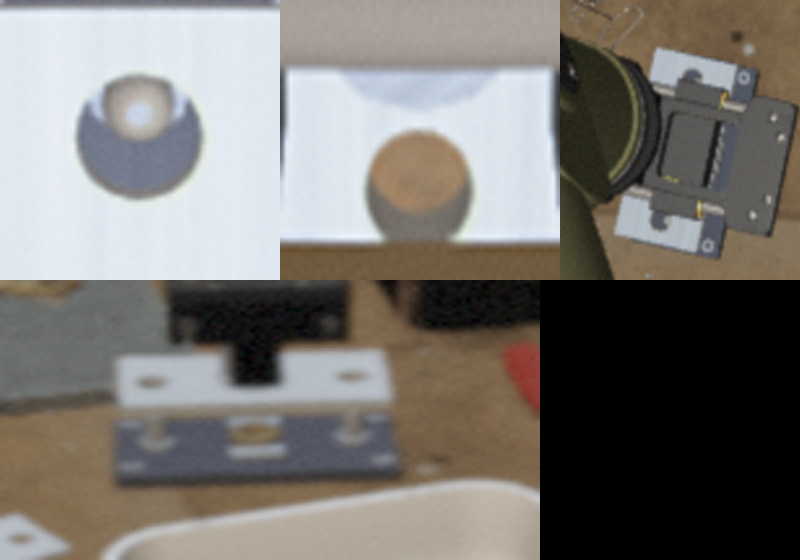

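Through the front hole (crop centre 140,137) the pin's nose is centred sideways, at x about 139 with its lower edge at y about 140. The side view shows the plate level and clear, with both pins below its holes. The numeric check follows.

```bash
python3 - <<'E'
from h import *
import pickle
from scipy.spatial.transform import Rotation as R
np.set_printoptions(precision=2,suppress=True)
o,m,w=pickle.load(open('w5.pkl','rb'));p=o['tool_pos']
Rt=R.from_euler('xyz',o['tool_rot'],degrees=True).as_matrix()
H=onz(m,(314.6,198.9),p[2]-.0065,True);P=onz(m,(314.3,191),.039,True)
P2=onz(m,(314.3,191.8),.039,True)
for X in(H,P,P2):print(X*1000,Rt.T@(X-p)*1000)
# masks: did packing/box move (top view diff)?
a=cv2.imread('pics/top0.png').astype(int);b=cv2.imread('pics/t5.png').astype(int)
d=np.abs(a-b).max(2)>40;print('box/bystander diff px',d[160:320,262:357].sum(),d[170:195,150:240].sum(),'pile',d[225:305,385:440].sum())
E
```

```text
[563.96 172.59  63.06] [44.82  1.53  6.5 ]
[564.2  172.65  39.  ] [45.04  1.43 30.56]
[563.78 172.73  39.  ] [44.61  1.43 30.56]
box/bystander diff px 106 0 pile 164
```

The hole and pin agree within about 0.5 mm, and the hover is about 11 mm. I hand the job in.

```bash
python3 -c "
from cell import env
print(env.sign_off())"
```

```text
the job is handed in; nothing more can be done
None
```

I've handed the job in: the drill plate is held level and still about 11 mm above the pin tips. The front hole measured within about 0.5 mm of its pin. I couldn't measure the rear pin this close, but the last plate and pin yaw readings agreed within about 0.2°. The sign-off gave no verdict.

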